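# Dock the board carrier and press the sunken start button

### The arm

A 7-joint arm with a two-finger parallel gripper is mounted at the origin on the work surface. World frame = base frame: x ahead of the robot, y to its left, z up, the work surface at z = 0. Lengths are in m, angles in rad, forces in N, time in s.
With the tool pointing down it reaches from about 0.4 to 0.85 m from the base axis. Payload 10.4 kg.
Tool frame: the origin (TCP) lies midway between the tips of the shut fingers; the grasp point (between the pads) lies 19 mm behind it; z points along the fingers, y is the line along which they close (so a half turn about z gives the same grasp; the last joint's range is limited). The gripper opens to 85 mm and grips with 20 to 120 N. Pads are 22 mm wide; open, the fingers measure 114 mm over their backs; the gripper's body (76 mm by 85 mm) begins 54 mm behind the grasp point. The pads swing forward as they close: fully open they stand 13 mm farther back than shut.
Start: joints at [1.135, 0.332, -0.065, 1.46, 0.022, 1.35, -0.088], TCP at [0.251, -0.573, 0.231] pointing down, gripper open.
Joint ranges: [-2.6, 2.6], [-0.5, 2.12], [-1.47, 1.34], [0.16, 2.42], [-1.27, 4.41], [0.06, 2.06], [-2.6, 2.6]. Speed limits (rad/s): [2.22, 2.22, 2.79, 2.79, 3.14, 3.14, 3.14].

### API

Orientations are given as a unit quaternion [x, y, z, w].
In Python, from workcell import get_obs, camera, camera_params, hand_in gives the robot as it stands.
- The arm moves only by the tool carry_out, never from a script. Its argument "commands" is a list that holds one entry, the list of rows, each a list of 6 numbers: the shift along the tool's x, y, z in units of 40 mm (1.0 is 40 mm), then the turn, a rotation vector about the tool's x, y, z in units of 6 degrees (1.0 is 6 degrees). In form: [[[x, y, z, ax, ay, az], ...]]. A call has 1 to 20 rows; each row shifts and turns the commanded pose from where the row before left it, along the tool's axes as they then stand; what a row does not reach is not made up. A row lasts 1/12 s, in which the tool goes at most 41.7 mm and 7.16 degrees, less where a joint would pass 70% of its speed; a pose out of reach is approached as far as the arm can. A call is refused whole if a number of a shift passes 1 or a number of a turn 1, either way. A call with a gripper value outside its range is refused whole. "hand" is the closure, from -1 (fully open) to 1 (shut), set as the call begins (left out, the last holds). The fingers move at their own pace and stop on an object; "force" is the grip in N (left out, the last holds). Time passes only in rows, so rows that do not move let the fingers close. It gives the time, the measured TCP pose, the force, the opening and the grip force at its end, in the units of the state.
- get_obs(): the state, without advancing time (a new reading comes with each control period).
- camera(name): name is "scene" or "top"; returns the picture (400x640x3 uint8, red, green, blue); there is no depth.
- camera_params(name): a dict with "mtx" (3x3 intrinsics, pixels), "k1" (the pictures are not rectified: a ray, as slopes to the right and down, at radius r is drawn at 1 + k1 r^2 times it, then the intrinsics apply), "R" (3x3) and "t" (3): a world point X has camera coordinates R X + t. Camera axes: x right, y down, z forward; pixel columns grow to the right and rows downward; lengths in m; the calibration is good to about 2 mm. A picture is of the moment at which its call begins. camera_params takes no time and is no camera call.
- hand_in(): hands the job in; it is judged then, once.
The state is a dict: "clock": time; "joint_pos": joint angles; "joint_velocities": joint speeds; "tau": joint torques, N m; "position": TCP position; "ee_rot": TCP orientation; "ft_force": force on the tool from outside, world axes, zero at the start; "torque": the same for the moment, N m; "grip_width": opening from 0.0 (shut) to 1.0 (fully open); "grasp_force": force on a finger pad.
Only numpy, scipy, OpenCV 4.12 (cv2) and the standard library are available. Lean on these libraries where they do the work, as an engineer would, in place of code of your own. Each camera call takes 0.05 s, during which the arm holds its last target. There are 200 camera calls.

### The job

One of the two test docks has a circuit-board carrier on it. With the fingertips, gently push the carrier along its rails, without lifting it, until it is fully home against the contact block at the rear; then reach down into that dock's round well, press the sunken start button all the way down, and let it come back up. Leave every other button and everything else on the bench undisturbed.

Things in the scene. Friction and masses are not known exactly. Their poses are not given: they have to be found in the camera images.
- dock_in_use: Grey board-test dock fixed to the bench, left or right of its twin: the one with the board carrier on it. Flat-topped housing 320 (x) x 180 (y) x 50 mm tall; origin at the centre of its underside, x from the end nearest the robot to its rear, y left, z up. Round start well in the front left of its deck (z = 50 mm), raised stop button front right, else flat and clear in front of the rails.
- dock_idle: A second, identical dock beside the other, same axes, with no carrier on it (only a heatsink lies on its deck).
- contact_in_use (a point): Middle, at deck level, of the front face of the black contact block (110 mm wide, 36 mm tall) across the rear of the dock in use, 135 mm behind the dock's origin. Axes as the dock's. The carrier is home when it rests against this face. Two guide rails run from the block 195 mm towards the front, 10 mm tall, 8 mm wide, their inner faces 52 mm either side of this point.
- carrier: Loose black plate carrying a green circuit board, 110 (x) x 100 (y) x 8 mm, about 0.35 kg, on the deck between the rails (2 mm play each side), held by friction only. Origin: centre of its underside; axes as the dock's. Along its front end an aluminium lip, 80 mm wide, 10 thick, rises to 26 mm above the deck, front face at x = -55 mm. It starts 30 to 70 mm short of the contact block.
- well_in_use (a point): Centre of the mouth, at deck level, of the round start-button well of the dock in use, at x = -115, y = +35 mm in the dock's frame. Well 48 mm in diameter, ringed by a dark steel collar 58 mm across, 3 mm tall. In it a flat grey button, 36 mm in diameter, its top 12 mm below deck level (15 mm below the collar's rim).
- well_idle (a point): The same point of the idle dock's start-button well.
- stoptop_in_use (a point): Centre of the top of the raised stop button of the dock in use: a black mushroom, 30 mm in diameter, top 18 mm above the deck, at x = -125, y = -50 mm in the dock's frame.
- stoptop_idle (a point): The same point of the idle dock's stop button.
- start_in_use (a joint): How far the start button of the dock in use is pressed, m: 0 up, 0.006 fully down; it moves straight down against a spring (about 1 N to start, 5 N fully down) and comes back up when released.
- start_idle (a joint): The same for the start button of the idle dock.
- stop_in_use (a joint): How far the raised stop button of the dock in use is pressed, m: 0 up, 0.004 fully down (about 1 N to start, 4 N fully down).
- stop_idle (a joint): The same for the stop button of the idle dock.
- screwdriver: Bystander: steel-shafted screwdriver lying on the bench between the two docks, along x, handle towards the robot.
- heatsink: Bystander: finned aluminium heatsink, 44 x 34 x 24 mm, lying on the deck of the idle dock between its rails (origin under its centre).
- multimeter: Bystander: hand-held multimeter lying on its back, 165 x 82 x 45 mm, to the right of the docks.
- parts_tray: Bystander: open four-compartment tray, 120 x 90 x 35 mm, to the right of the docks.
- solder_spool: Bystander: metal spool, 60 mm diameter, 50 mm tall, standing to the left of the docks.
- flux_jar: Bystander: small capped jar, 48 mm diameter, 50 mm tall, standing to the left of the docks.
- lamp_module: Bystander: round headlamp lens module, 92 mm diameter, 78 mm tall, lens up, standing to the left of the docks.
There are look-alikes about, which are no part of the job. Leave any brown or red look-alike of the carrier alone.

How it is judged:
By the outcome, as a careful person would: the job done as asked, in the order asked, and still so for the second after the job is handed in, with the robot touching nothing.
It also fails if it takes over 42 s, if anything falls off the work surface, if the arm or the gripper's body presses on something with over 40 N, if the wrist force passes 120 N, or if a joint passes its speed limit or range.

## Working session

There is one attempt and no reset: what is moved stays moved. The work goes in short steps, Python scripts to look and compute and a tool call to move; the robot and the scene stay as the last step left them, time stands still between calls to the robot, and variables do not carry over. Pictures are saved under pics/ and viewed, at most 10 in all, crops included, and the job is handed in when it is done.

Besides the shell and the picture viewer there is one more tool, called after ">>>" by a JSON object that holds its "method" and its "body", one argument or row to a line. carry_out: Moves the arm, as the interface text tells. Its arguments: {"type":"object","properties":{"commands":{"type":"array"},"hand":{"type":"number"},"force":{"type":"number"}},"required":["commands"]}

```bash
mkdir -p pics; python3 - <<'E'
from workcell import *
import cv2
for n in("scene","top"):
    cv2.imwrite(f"pics/{n}0.png",camera(n)[:,:,::-1]); p=camera_params(n); print(n,p)
o=get_obs();print(o["position"],o["ee_rot"],o["clock"],o["grip_width"])
E
```

```text
scene {'mtx': array([[363.36958945,   0.        , 315.74328383],
       [  0.        , 363.36958945, 202.37465478],
       [  0.        ,   0.        ,   1.        ]]), 'k1': -0.007055520257203386, 'R': array([[-0.84476939,  0.5349379 , -0.01435682],
       [ 0.32348194,  0.48910023, -0.81002494],
       [-0.42629112, -0.68892844, -0.58621965]]), 't': array([ 0.50194244, -0.04086045,  1.46850745])}
top {'mtx': array([[442.29538775,   0.        , 317.71245314],
       [  0.        , 442.29538775, 203.58972405],
       [  0.        ,   0.        ,   1.        ]]), 'k1': -0.05093658650237155, 'R': array([[-0.00208044, -0.99999639,  0.00169776],
       [-0.99455111,  0.00189215, -0.10423291],
       [ 0.10422932, -0.00190536, -0.99455147]]), 't': array([-0.14090553,  0.48908068,  1.59998489])}
[ 0.25062246 -0.57219157  0.23061865] [ 9.78773907e-01  2.04942081e-01 -1.28067971e-04 -6.04796259e-04] 0.1 1.005356205800571
```

View pics/top0.png

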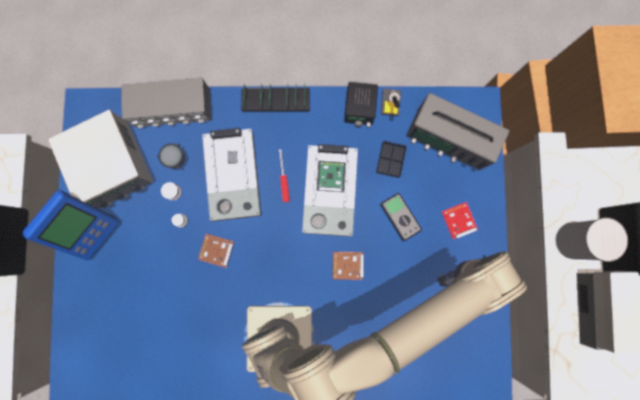

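View pics/scene0.png

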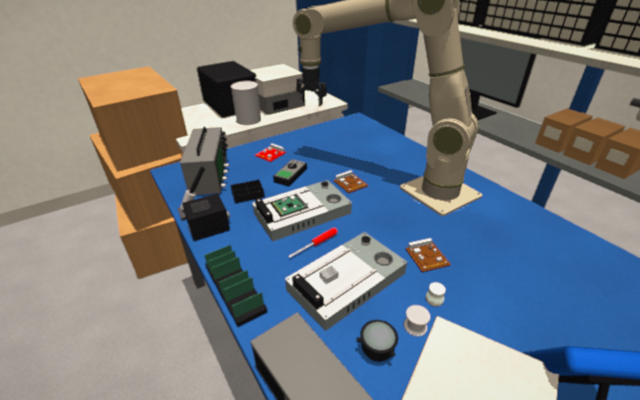

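The top view shows the dock in use at about (330,190), with the green board at (331,176) and its well at (318,221). The idle dock is at (231,173). Next I'll enlarge both views of the dock in use.

```bash
python3 - <<'E'
import cv2,numpy as np
a=cv2.imread("pics/top0.png")[138:242,290:370]; b=cv2.imread("pics/scene0.png")[170:245,245:360]
a=cv2.resize(a,None,fx=5,fy=5,interpolation=cv2.INTER_CUBIC)
b=cv2.resize(b,None,fx=5,fy=5,interpolation=cv2.INTER_CUBIC)
cv2.imwrite("pics/topc.png",a);cv2.imwrite("pics/scenec.png",b)
E
```

```text
(no output)
```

View pics/topc.png

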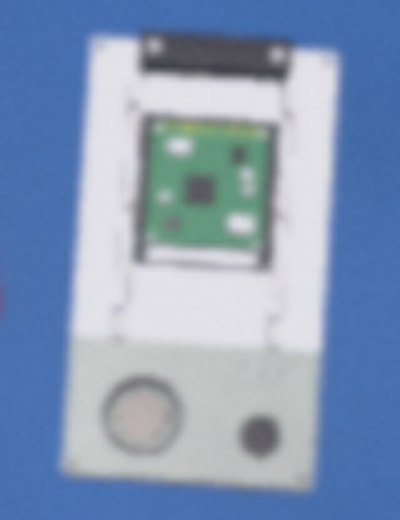

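View pics/scenec.png

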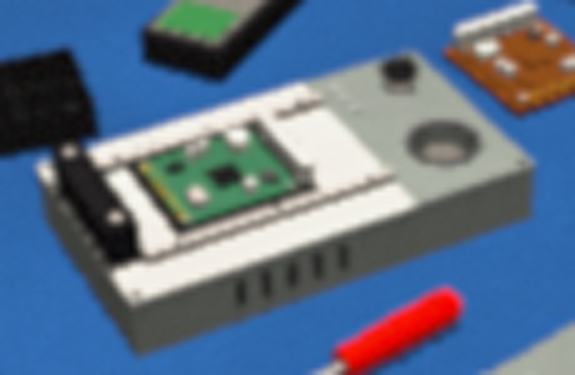

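```bash
cat > h.py <<'E'
import numpy as np,cv2
from workcell import *
from scipy.optimize import least_squares
P={n:camera_params(n) for n in("scene","top")}
def proj(n,X):
    p=P[n]; return cv2.projectPoints(np.atleast_2d(np.asarray(X,float)),cv2.Rodrigues(p["R"])[0],p["t"],p["mtx"],np.array([p["k1"],0,0,0]))[0][:,0]
def W(q,L):
    L=np.atleast_2d(np.asarray(L,float)); c,s=np.cos(q[2]),np.sin(q[2])
    return np.c_[q[0]+c*L[:,0]-s*L[:,1],q[1]+s*L[:,0]+c*L[:,1],L[:,2]]
E
python3 - <<'E'
from h import *
L=np.array([[160,90,50],[160,-90,50],[-160,90,50],[-160,-90,50],[-115,35,53],[-125,-50,68]])/1e3
t=(np.array([[90,37],[340,50],[62,472],[315,490],[143,414],[260,437]])+.5)/5-.5+[290,138]
s=(np.array([[138,300],[40,165],[533,163],[415,52],[444,143],[399,68]])+.5)/5-.5+[245,170]
for w in((1,1),(1,0),(0,1)):
    f=lambda q:np.r_[w[0]*(proj("top",W(q,L))-t).ravel(),w[1]*(proj("scene",W(q,L))-s).ravel()]
    r=least_squares(f,[.55,-.2,0],loss="soft_l1"); print(w,r.x.round(4),f(r.x).round(1))
    if w==(1,1):q=r.x
print("well",W(q,[-.115,.035,.05]),"contact",W(q,[.135,0,.05]))
# carrier gap: rear edge z=58, sides
tc=(np.array([[148,113],[278,125],[213,119]])+.5)/5-.5+[290,138]
for a,y in((0,.05),(1,-.05),(2,0)):
    g=least_squares(lambda d:proj("top",W(q,[.135-d[0],y,.058]))[0]-tc[a],[.04]);print("gap",g.x,g.fun)
# scene: base front-left corner / rear-left corner of carrier top
o=get_obs();print(o["position"],o["ee_rot"])
E
```

```text
(1, 1) [ 0.5364 -0.1861 -0.0667] [ 0.5  0.2 -0.6  0.7  0.2  0.2 -0.5 -0.1  0.   0.3  0.3 -0.2 -1.1  0.7
 -0.4  0.2  0.5  0.3 -0.4 -0.3  0.1 -0.3  0.2 -0.2]
(1, 0) [ 0.537  -0.1862 -0.0667] [ 0.5  0.  -0.6  0.6  0.2  0.1 -0.5 -0.3  0.   0.1  0.3 -0.4 -0.   0.
 -0.   0.   0.   0.  -0.  -0.  -0.  -0.   0.  -0. ]
(0, 1) [ 0.5352 -0.1866 -0.0652] [ 0.   0.  -0.   0.   0.   0.  -0.   0.   0.   0.   0.   0.  -0.7  0.6
 -0.2  0.1  0.7  0.1 -0.3 -0.4  0.3 -0.5  0.3 -0.4]
well [[ 0.42394694 -0.14355303  0.05      ]] contact [[ 0.67105648 -0.19514639  0.05      ]]
gap [0.0299014] [-1.1812925  -0.07768491]
gap [0.03259105] [0.18545308 0.01085721]
gap [0.03126343] [-0.49986393 -0.03106648]
[ 0.25062246 -0.57219157  0.23061865] [ 9.78773907e-01  2.04942081e-01 -1.28067971e-04 -6.04796259e-04]
```

>>> {"method": "carry_out", "body": {
  "commands": [
    [[0, 0, 0, 0, 0, 0.92], [0, 0, 0, 0, 0, 0.92], [0, 0, 0, 0, 0, 0.92], [0, 0, 0, 0, 0, 0.92], [0, 0, 0, 0, 0, 0.9], [0.3, -0.57, 0, 0, 0, 0], [0.3, -0.57, 0, 0, 0, 0], [0.3, -0.57, 0, 0, 0, 0], [0.3, -0.57, 0, 0, 0, 0], [0.3, -0.57, 0, 0, 0, 0], [0.3, -0.57, 0, 0, 0, 0], [0.3, -0.57, 0, 0, 0, 0], [0.3, -0.57, 0, 0, 0, 0], [0.3, -0.57, 0, 0, 0, 0], [0, 0, 0, 0, 0, 0]]
  ],
  "hand": 1,
  "force": 20
}}

```text
clock: 1.35
position: [0.3756, -0.3701, 0.2313]
ee_rot: [1.0, -0.03, 0.0, -0.001]
ft_force: [1.1, 0.4, -0.6]
grip_width: -0.001
grasp_force: 0.0
```

```bash
cat >> h.py <<'E'
q=np.array([.5366,-.1862,-.0667])
def where():
    o=get_obs();p=np.array(o["position"]);c,s=np.cos(q[2]),np.sin(q[2]);d=p[:2]-q[:2]
    from scipy.spatial.transform import Rotation as R
    m=R.from_quat(o["ee_rot"]).as_matrix()
    print("dock xyz mm",(1e3*np.array([c*d[0]+s*d[1],-s*d[0]+c*d[1],p[2]])).round(1),"yaw err deg",np.degrees(np.arctan2(m[1,0],m[0,0])-q[2]).round(2),"z",m[:,2].round(3),"F",np.round(o["ft_force"],2),"t",o["clock"],o["grip_width"])
    return m,p
E
python3 -c "from h import *;where()"
```

```text
dock xyz mm [-148.4 -194.2  231.3] yaw err deg 0.39 z [ 0.001  0.002 -1.   ] F [ 1.1   0.35 -0.65] t 1.35 -0.0012952882300227072
```

>>> {"method": "carry_out", "body": {
  "commands": [
    [[0.323, -0.607, 0, 0, 0, 0.065], [0.323, -0.607, 0, 0, 0, 0], [0.323, -0.607, 0, 0, 0, 0], [0.323, -0.607, 0, 0, 0, 0], [0.323, -0.607, 0, 0, 0, 0], [0.323, -0.607, 0, 0, 0, 0], [0.323, -0.607, 0, 0, 0, 0], [0.323, -0.607, 0, 0, 0, 0], [0, 0, 0, 0, 0, 0], [0, 0, 0.7, 0, 0, 0], [0, 0, 0.7, 0, 0, 0], [0, 0, 0.7, 0, 0, 0], [0, 0, 0.7, 0, 0, 0], [0, 0, 0.7, 0, 0, 0], [0, 0, 0, 0, 0, 0], [0, 0, 0, 0, 0, 0]]
  ]
}}

```text
clock: 2.68
position: [0.4884, -0.1888, 0.0906]
ee_rot: [0.999, -0.037, -0.001, -0.001]
ft_force: [0.6, 1.2, 0.1]
grip_width: -0.003
grasp_force: 0.0
```

```bash
python3 - <<'E'
from h import *
where()
a=camera("top")[130:250,280:380,::-1];b=camera("scene")[130:250,230:370,::-1]
cv2.imwrite("pics/c1.png",np.hstack([cv2.resize(x,None,fx=k,fy=k,interpolation=cv2.INTER_CUBIC) for x,k in((a,3.3),(b,3.3))]))
E
```

```text
dock xyz mm [-47.9  -5.8  90.6] yaw err deg -0.4 z [-0.003  0.001 -1.   ] F [0.64 1.19 0.09] t 2.6833 -0.0029184774776799174
```

View pics/c1.png

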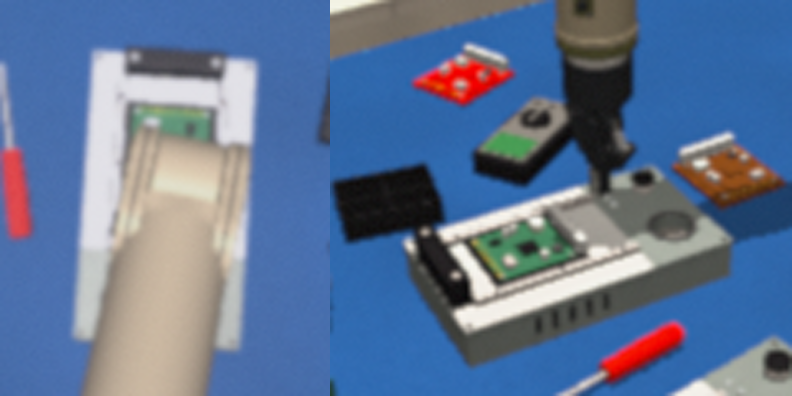

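The gripper is shut and stands in front of the lip, between the rails and clear of the well and stop button. The path is open, so I'll lower it and approach.

>>> {"method": "carry_out", "body": {
  "commands": [
    [[0, -0.145, 0.2, 0, 0, -0.06], [0, 0, 0.25, 0, 0, 0], [0, 0, 0.25, 0, 0, 0], [0, 0, 0, 0, 0, 0], [0, 0, 0, 0, 0, 0], [0.1, 0, 0, 0, 0, 0], [0.1, 0, 0, 0, 0, 0], [0.1, 0, 0, 0, 0, 0], [0.1, 0, 0, 0, 0, 0], [0.1, 0, 0, 0, 0, 0], [0, 0, 0, 0, 0, 0], [0, 0, 0, 0, 0, 0]]
  ]
}}

```text
clock: 3.78
position: [0.51, -0.1843, 0.0633]
ee_rot: [0.999, -0.034, 0.0, -0.0]
ft_force: [0.4, 0.3, -0.6]
grip_width: 0.001
grasp_force: 0.0
```

```bash
python3 -c "from h import *;where()"
```

```text
dock xyz mm [-26.6   0.2  63.3] yaw err deg -0.03 z [ 0.  0. -1.] F [ 0.37  0.28 -0.55] t 3.7833 0.001092633253962297
```

>>> {"method": "carry_out", "body": {
  "commands": [
    [[0.05, 0, 0, 0, 0, 0], [0.05, 0, 0, 0, 0, 0], [0.05, 0, 0, 0, 0, 0], [0.05, 0, 0, 0, 0, 0], [0.05, 0, 0, 0, 0, 0], [0.05, 0, 0, 0, 0, 0], [0.05, 0, 0, 0, 0, 0], [0.05, 0, 0, 0, 0, 0], [0.05, 0, 0, 0, 0, 0], [0.05, 0, 0, 0, 0, 0], [0.05, 0, 0, 0, 0, 0], [0.05, 0, 0, 0, 0, 0], [0.05, 0, 0, 0, 0, 0], [0.05, 0, 0, 0, 0, 0], [0.05, 0, 0, 0, 0, 0], [0.05, 0, 0, 0, 0, 0]]
  ]
}}

```text
clock: 5.12
position: [0.5411, -0.1866, 0.0632]
ee_rot: [0.999, -0.034, -0.001, 0.0]
ft_force: [-5.2, -0.2, 4.4]
grip_width: 0.003
grasp_force: 2.6
```

```bash
python3 - <<'E'
from h import *
where()
b=camera("scene")[150:240,240:360,::-1]
cv2.imwrite("pics/c2.png",cv2.resize(b,None,fx=5,fy=5,interpolation=cv2.INTER_CUBIC))
E
```

```text
dock xyz mm [ 4.5 -0.1 63.2] yaw err deg -0.06 z [-0.002 -0.    -1.   ] F [-5.2  -0.21  4.4 ] t 5.1167 0.003014961908738742
```

View pics/c2.png

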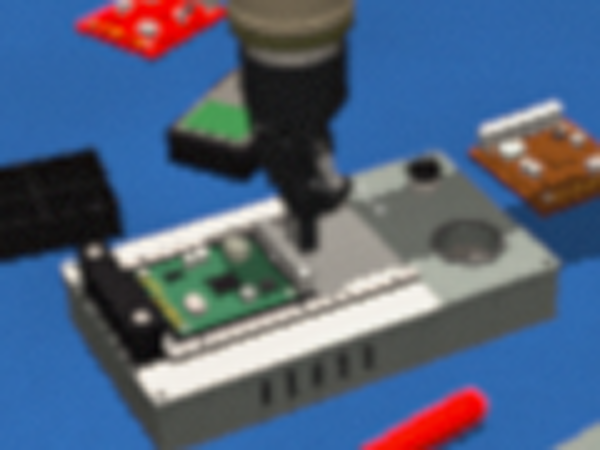

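The carrier is now close to the block and drag is about 5 N. I'll continue in small steps and watch the force.

>>> {"method": "carry_out", "body": {
  "commands": [
    [[0.04, 0, 0, 0, 0, 0], [0.04, 0, 0, 0, 0, 0], [0, 0, 0, 0, 0, 0]]
  ]
}}

```text
clock: 5.42
position: [0.5449, -0.1868, 0.0632]
ee_rot: [0.999, -0.034, -0.0, 0.0]
ft_force: [-2.8, -0.2, 2.6]
grip_width: -0.003
grasp_force: 1.4
```

>>> {"method": "carry_out", "body": {
  "commands": [
    [[0.04, 0, 0, 0, 0, 0], [0.04, 0, 0, 0, 0, 0], [0, 0, 0, 0, 0, 0]]
  ]
}}

```text
clock: 5.67
position: [0.5485, -0.1869, 0.0632]
ee_rot: [0.999, -0.034, 0.0, -0.0]
ft_force: [-1.3, -0.2, 0.2]
grip_width: -0.003
grasp_force: 0.6
```

```bash
python3 -c "from h import *;where()"
```

```text
dock xyz mm [11.9  0.1 63.2] yaw err deg -0.03 z [ 0. -0. -1.] F [-1.3  -0.17  0.17] t 5.6667 -0.0026899572598929103
```

>>> {"method": "carry_out", "body": {
  "commands": [
    [[0.03, 0, 0, 0, 0, 0], [0.03, 0, 0, 0, 0, 0], [0, 0, 0, 0, 0, 0]]
  ]
}}

```text
clock: 5.92
position: [0.5504, -0.187, 0.0632]
ee_rot: [0.999, -0.034, -0.0, -0.0]
ft_force: [-3.3, 0.9, 1.1]
grip_width: 0.002
grasp_force: 1.8
```

>>> {"method": "carry_out", "body": {
  "commands": [
    [[0.025, 0, 0, 0, 0, 0], [0.025, 0, 0, 0, 0, 0], [0, 0, 0, 0, 0, 0]]
  ]
}}

```text
clock: 6.17
position: [0.5505, -0.187, 0.0631]
ee_rot: [0.999, -0.034, -0.002, -0.0]
ft_force: [-13.5, 2.4, 9.7]
grip_width: -0.002
grasp_force: 7.2
```

```bash
python3 -c "from h import *;where()"
```

```text
dock xyz mm [13.9  0.1 63.1] yaw err deg -0.05 z [-0.005  0.    -1.   ] F [-13.52   2.36   9.74] t 6.1667 -0.002239152194673515
```

Resistance rose to 13 N with the TCP at x = 13.9 mm, against 14 mm expected when home. The carrier is home, so I'll back off and move above the well.

>>> {"method": "carry_out", "body": {
  "commands": [
    [[-0.05, 0, 0, 0, 0, 0], [-0.1, 0, 0, 0, 0, 0], [-0.25, 0, 0, 0, 0, 0], [-0.3, 0, 0, 0, 0, 0], [-0.3, 0, 0, 0, 0, 0], [0, 0, -0.6, 0, 0, 0], [0, 0, -0.6, 0, 0, 0], [-0.44, -0.18, 0, 0, 0, 0], [-0.44, -0.18, 0, 0, 0, 0], [-0.44, -0.18, 0, 0, 0, 0], [-0.44, -0.18, 0, 0, 0, 0], [-0.44, -0.18, 0, 0, 0, 0], [0, 0, 0, 0, 0, 0], [0, 0, 0, 0, 0, 0], [0, 0, 0, 0, 0, 0]]
  ]
}}

```text
clock: 7.42
position: [0.4282, -0.143, 0.1118]
ee_rot: [0.999, -0.034, 0.001, 0.0]
ft_force: [0.6, 0.2, 0.9]
grip_width: 0.001
grasp_force: 0.0
```

```bash
python3 - <<'E'
from h import *
where()
a=camera("top")[130:250,280:380,::-1];b=camera("scene")[150:240,250:360,::-1]
cv2.imwrite("pics/c3.png",np.hstack([cv2.resize(a,(400,480),interpolation=cv2.INTER_CUBIC)[:,:210],cv2.resize(b,(586,480),interpolation=cv2.INTER_CUBIC)]))
E
```

```text
dock xyz mm [-111.    35.9  111.8] yaw err deg -0.03 z [ 0.002 -0.001 -1.   ] F [0.58 0.23 0.93] t 7.4167 0.0012605280192636114
```

View pics/c3.png

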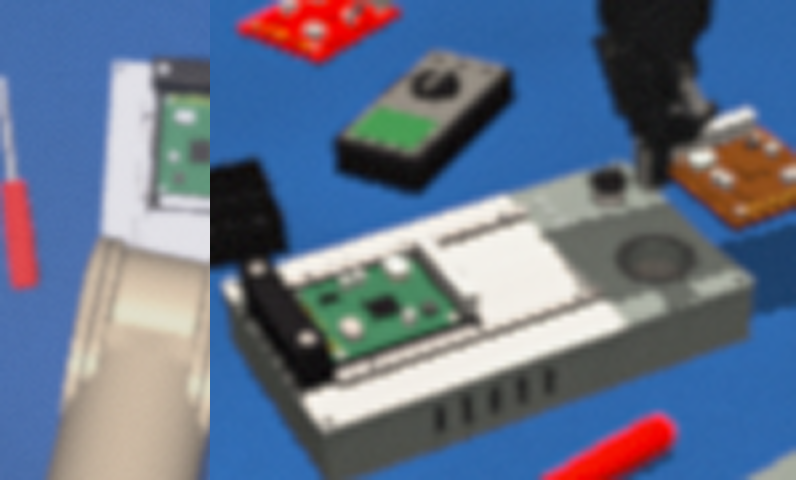

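The carrier sits flush against the block. Next I'll centre over the well and descend.

>>> {"method": "carry_out", "body": {
  "commands": [
    [[-0.1, 0.022, 0, 0, 0, 0], [0, 0, 0, 0, 0, 0], [0, 0, 0.4, 0, 0, 0], [0, 0, 0.4, 0, 0, 0], [0, 0, 0.3, 0, 0, 0], [0, 0, 0.2, 0, 0, 0], [0, 0, 0, 0, 0, 0], [0, 0, 0, 0, 0, 0]]
  ]
}}

```text
clock: 8.18
position: [0.4232, -0.1433, 0.0593]
ee_rot: [0.999, -0.034, -0.0, -0.0]
ft_force: [-0.4, 0.4, 0.1]
grip_width: -0.003
grasp_force: 0.0
```

```bash
python3 -c "from h import *;where()"
```

```text
dock xyz mm [-116.    35.3   59.3] yaw err deg -0.04 z [-0.  0. -1.] F [-0.38  0.4   0.09] t 8.1833 -0.003331779193233836
```

Now down to about z = 41 mm, just above the button.

>>> {"method": "carry_out", "body": {
  "commands": [
    [[0.02, 0, 0.1, 0, 0, 0], [0, 0, 0.1, 0, 0, 0], [0, 0, 0.1, 0, 0, 0], [0, 0, 0.1, 0, 0, 0], [0, 0, 0.05, 0, 0, 0], [0, 0, 0, 0, 0, 0]]
  ]
}}

```text
clock: 8.68
position: [0.4236, -0.1432, 0.0408]
ee_rot: [0.999, -0.034, -0.0, -0.0]
ft_force: [-0.5, 0.1, -0.4]
grip_width: 0.002
grasp_force: 0.0
```

>>> {"method": "carry_out", "body": {
  "commands": [
    [[0, 0, 0.05, 0, 0, 0], [0, 0, 0.05, 0, 0, 0], [0, 0, 0.05, 0, 0, 0], [0, 0, 0, 0, 0, 0]]
  ]
}}

```text
clock: 9.02
position: [0.4242, -0.1434, 0.0352]
ee_rot: [0.999, -0.034, 0.0, 0.0]
ft_force: [-0.0, 0.2, 3.2]
grip_width: 0.0
grasp_force: 1.4
```

>>> {"method": "carry_out", "body": {
  "commands": [
    [[0, 0, 0.04, 0, 0, 0], [0, 0, 0, 0, 0, 0]]
  ]
}}

```text
clock: 9.18
position: [0.4242, -0.1434, 0.0337]
ee_rot: [0.999, -0.034, 0.0, 0.0]
ft_force: [0.3, -0.1, 3.8]
grip_width: 0.006
grasp_force: 1.8
```

The button is moving against its spring. I'll continue until it meets a hard stop.

>>> {"method": "carry_out", "body": {
  "commands": [
    [[0, 0, 0.04, 0, 0, 0], [0, 0, 0.03, 0, 0, 0], [0, 0, 0, 0, 0, 0]]
  ]
}}

```text
clock: 9.43
position: [0.4243, -0.1435, 0.0318]
ee_rot: [0.999, -0.034, 0.0, 0.0]
ft_force: [-6.4, 2.3, 17.7]
grip_width: 0.003
grasp_force: 8.9
```

>>> {"method": "carry_out", "body": {
  "commands": [
    [[0, 0, 0.03, 0, 0, 0], [0, 0, 0, 0, 0, 0], [0, 0, 0, 0, 0, 0]]
  ]
}}

```text
clock: 9.68
position: [0.4243, -0.1435, 0.0315]
ee_rot: [0.999, -0.034, 0.0, 0.0]
ft_force: [-10.6, 3.5, 32.9]
grip_width: -0.004
grasp_force: 16.4
```

The button bottomed at z = 31.5 mm with 33 N. I'll withdraw straight up.

>>> {"method": "carry_out", "body": {
  "commands": [
    [[0, 0, -0.1, 0, 0, 0], [0, 0, -0.2, 0, 0, 0], [0, 0, -0.4, 0, 0, 0], [0, 0, -0.7, 0, 0, 0], [0, 0, -0.7, 0, 0, 0], [0, 0, -0.7, 0, 0, 0], [0, 0, -0.7, 0, 0, 0], [0, 0, 0, 0, 0, 0], [0, 0.7, 0, 0, 0, 0], [0, 0.7, 0, 0, 0, 0], [0, 0.7, 0, 0, 0, 0], [0, 0.7, 0, 0, 0, 0], [0, 0.7, 0, 0, 0, 0], [0, 0.7, 0, 0, 0, 0], [0, 0.7, 0, 0, 0, 0], [0, 0, 0, 0, 0, 0], [0, 0, 0, 0, 0, 0], [0, 0, 0, 0, 0, 0]]
  ]
}}

```text
clock: 11.18
position: [0.4107, -0.3381, 0.1692]
ee_rot: [0.999, -0.034, -0.0, -0.0]
ft_force: [-0.4, 0.2, 0.3]
grip_width: -0.002
grasp_force: 0.0
```

```bash
python3 - <<'E'
from h import *
where()
a=camera("top")[130:250,280:380,::-1];b=camera("scene")[150:240,250:360,::-1]
cv2.imwrite("pics/c4.png",np.hstack([cv2.resize(a,(400,480),interpolation=cv2.INTER_CUBIC)[:,:300],cv2.resize(b,(586,480),interpolation=cv2.INTER_CUBIC)[:,:490]]))
E
```

```text
dock xyz mm [-115.5 -160.   169.2] yaw err deg -0.02 z [-0.001  0.001 -1.   ] F [-0.35  0.18  0.33] t 11.1833 -0.0020371990227326855
```

View pics/c4.png

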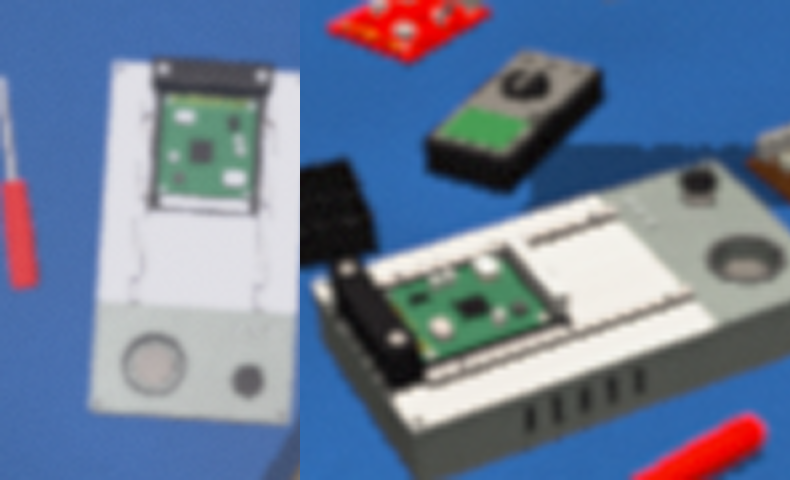

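The carrier is flush with the block, the button is back up, and everything visible around the dock looks undisturbed.

```bash
python3 -c "from workcell import *;print(hand_in())"
```

```text
the job is handed in; nothing more can be done
None
```

I pushed the carrier home against the contact block, then pressed the start button fully down and let it come back up; the job was handed in at about 11 s of the 42 s limit, with no verdict returned.

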